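# Swing the reading lens to the angle mark and clamp it

## Robot

A 6-joint arm with a two-finger parallel gripper is mounted at the origin on the work surface. World frame = base frame: x ahead of the robot, y to its left, z up, the work surface at z = 0. Lengths are in m, angles in degrees, forces in N, time in s.
With the tool pointing down it reaches from about 0.35 to 0.875 m from the base axis. Payload 4.2 kg.
Tool frame: the origin (TCP) lies on the centre line of the jaws, within the pads' length; the fingertips stand 25 mm ahead of it and the grasp point (between the pads) lies 6 mm ahead of it; z points along the fingers, y is the line along which they close (so a half turn about z gives the same grasp; the last joint's range is limited). The gripper opens to 87 mm and grips with 3 to 60 N. Pads are 19 mm wide; open, the fingers measure 117 mm over their backs; the gripper's body (75 mm by 190 mm) begins 51 mm behind the grasp point.
Start: joints at [78.415, 22.042, 0.453, 0, -68.411, -14.817], TCP at [0.278, 0.56, 0.248] pointing down, gripper open.
Joint ranges: [-179.83, 179.83], [-69.29, 118.12], [-61.27, 80.66], [-181.25, 117.63], [-171.15, -9.14], [-177.46, 177.46]. Speed limits (degrees/s): [159.86, 159.86, 180, 180, 180, 180].

## Interface

Orientations are given as a 3x3 rotation matrix whose columns are the frame's x, y, z axes.
In Python, from station import r gives the robot as it stands.
- The arm moves only by the tool move_arm, never from a script. Its argument "series" is a list of rows, each an object with "grip": the opening, from 0 (shut) to 1 (fully open); "xyz": the shift along the tool's x, y, z in mm, a list of three; "angular": the turn, a rotation vector about the tool's x, y, z in rad, a list of three. A call has 1 to 10 rows; each row is the pose to reach, as a shift and turn from the pose commanded when the call began, along the tool's axes at that moment; what a row does not reach only later rows make up. A row lasts 1/10 s, in which the tool goes at most 50 mm and 8.59 degrees, less where a joint would pass 70% of its speed; a pose out of reach is approached as far as the arm can. A call with a gripper value outside its range is refused whole. The fingers move at their own pace and stop on an object; the grip force is fixed at half the most. Time passes only in rows, so rows that repeat a pose let the fingers close. It gives the time, the measured TCP pose, the force, the opening and the grip force at its end, in the units of the state.
- r.sense(): the state, without advancing time (a new reading comes with each control period).
- r.capture(name): name is "side" or "top" or "wrist"; returns a dict with "img" (400x640x3 uint8, red, green, blue), "camera_matrix" (3x3 intrinsics, pixels), "k1" (the pictures are not rectified: a ray, as slopes to the right and down, at radius r is drawn at 1 + k1 r^2 times it, then the intrinsics apply), "rvec" (rotation vector, rad) and "tvec" (3), from world to camera coordinates, as OpenCV has them; the wrist camera has in their place "hand_eye" (4x4, takes a point from camera to tool coordinates, whose origin is the TCP and whose axes are the flange's). Camera axes: x right, y down, z forward; pixel columns grow to the right and rows downward; lengths in m; the calibration is good to about 2 mm. A picture is of the moment at which its call begins: read the wrist's pose just before it. There is no depth.
- r.finish_job(): hands the job in; it is judged then, once.
The state is a dict: "time_s": time; "joints": joint angles; "joint_velocities": joint speeds; "effort": joint torques, N m; "tcp_pos": TCP position; "ee_rot": TCP orientation; "wrist_force": force on the tool from outside, world axes, zero at the start; "moment": the same for the moment, N m; "gripper_width": opening from 0.0 (shut) to 1.0 (fully open); "gripper_force": force on a finger pad.
Only numpy, scipy, OpenCV 4.12 (cv2) and the standard library are available. Lean on these libraries where they do the work, as an engineer would, in place of code of your own. Each camera call takes 0.05 s, during which the arm holds its last target. There are 200 camera calls.

## Task

On the test-reading stand, loosen the orange clamp knob, swing the lens arm by its black post until the pointer on the arm's tail stands at the red mark on the dial, then retighten the knob firmly by feel, to about 0.75 N m of turning torque, without crushing the washer. Do not force the arm round while it is clamped, do not shift the red mark, and leave the cassettes, tube rack and dropper bottle where they are.

Things in the scene. Friction and masses are not known exactly. Their poses are not given: they have to be found in the camera images.
- stand: Reading stand, fixed to the bench; origin on its upright pivot axis at bench height, x towards the middle of the dial scale. Grey round foot 170 mm across, white dial 230 mm across (top 56 mm high). Above it a blue hub 84 mm across (58 to 85 mm high) turns about the axis and carries the lens arm. On top sits the clamp knob, which does not turn with the arm.
- knob_grip (a point): Grip point of the orange clamp knob, on the pivot axis 125 mm above the bench. The knob is an upright bar 46 mm long (this point's x), 14 mm thick (its y), 103 to 139 mm high, on a black round flange 48 mm across (95 to 103 mm). Pinch the 14 mm from above and turn about the vertical: counter-clockwise seen from above loosens, clockwise tightens. It does not rise or sink.
- knob (a joint): Knob angle (rad), growing clockwise (tightening), 0 at the start, stops at -2.5 and 2.5. It stays where it is left. -1.0 always frees the arm, with 0.2 rad to spare. Turning the free knob takes 0.46 N m; once the shoe bites, each N of clamping force adds 0.0035 N m when tightening. Where it bites differs each time and cannot be told from this angle: feel the torque.
- clamp: Clamp shoe hidden in the hub: from first touch on the arm's disc, about 140 N more per rad of knob. At the start 10 to 105 N, unknown. Firm: 65 to 105 N, so 0.69 to 0.83 N m while turning, or 0.23 to 0.37 N m above the free knob read the same way. At 125 N the washer is crushed. After a stop, friction shifts the torque read by up to 0.9 N m: turn in equal steps and use the rise.
- post (a point): On the axis of the black round post of the lens arm, 118 mm high, 120 mm from the pivot axis, on the far side from the pointer. Post 16 mm thick, 77 to 135 mm high: pinch it from above, carry it in an arc about the pivot. The bar below is 24 mm wide, top 77 mm high; the lens ring beyond is 104 mm across, 200 mm from the pivot, 64 to 76 mm high. Free, the arm needs 1 to 3 N; clamped, far more.
- pointer (a point): Tip of the thin black pointer on the tail of the lens arm, over the dial, 95 mm from the pivot axis, exactly on the far side from the post, 62 mm above the bench.
- mark (a point): Reading point of the red rider on the dial's rim, 95 mm from the pivot axis, 62 mm high. The rider is a red block 12 mm wide with an inward point, 99 to 120 mm from the axis, 53 to 65 mm high; it slides round the rim if pushed. The arm is at the mark when the pointer's tip is at this point (same direction from the pivot).
- reader_arm: The lens arm with its blue hub; origin on the pivot axis 58 mm high, x axis from the pivot towards the pointer's tip, the post and lens on the -x side. It turns about the upright axis; stops 1.3 rad either side of the stand's x axis. The pointer starts 20 to 98 degrees clockwise (seen from above) of the mark.
- cassette_a: White flat test cassette, 70 x 22 x 5 mm, loose on the bench under the path of the lens; origin at its underside centre, x along its length.
- cassette_b: A second such cassette, loose on the bench.
- tube_rack: Black tube rack, 95 x 200 mm, 30 mm high, with a few red-capped tubes standing 55 mm high, loose on the bench; origin at its underside centre, y along its length.
- dropper: Small dropper bottle, 28 mm across, 55 mm tall, red cap, standing loose on the bench; origin at its underside centre.

How it is judged:
By the outcome, as a careful person would: the job done as asked, in the order asked, and still so for the second after the job is handed in, with the robot touching nothing.
It also fails if it takes over 67 s, if anything falls off the work surface, if the arm or the gripper's body presses on something with over 40 N, if the wrist force passes 120 N, or if a joint passes its speed limit or range.

## Working session

There is one attempt and no reset: what is moved stays moved. The work goes in short steps, Python scripts to look and compute and a tool call to move; the robot and the scene stay as the last step left them, time stands still between calls to the robot, and variables do not carry over. Pictures are saved under pics/ and viewed, at most 10 in all, crops included, and the job is handed in when it is done.

Besides the shell and the picture viewer there is one more tool, called as name([rows], argument=value, ...), one row to a line, values as JSON. move_arm: Moves the arm, as the interface text tells. Its arguments: {"type":"object","properties":{"series":{"type":"array"}},"required":["series"]}

```bash
mkdir -p pics; ls; cat > h.py <<'E'
import numpy as np, cv2
from station import r
def cap(n,f):
    s=r.sense(); d=r.capture(n); cv2.imwrite('pics/'+f,d['img'][:,:,::-1])
    K=np.array(d['camera_matrix'])
    if n=='wrist':
        T=np.eye(4);T[:3,:3]=s['ee_rot'];T[:3,3]=s['tcp_pos'];T=T@np.array(d['hand_eye']);R=T[:3,:3].T;t=-R@T[:3,3]
    else:
        R=cv2.Rodrigues(np.array(d['rvec'],float))[0];t=np.array(d['tvec'],float).ravel()
    np.savez('pics/'+f+'.npz',K=K,R=R,t=t,k1=d['k1']); return d
def ray(f,uv,z):
    c=np.load('pics/'+f+'.npz');K=c['K'];p=np.linalg.inv(K)@[uv[0],uv[1],1];q=p[:2]
    u=q.copy()
    for _ in range(30): u=q/(1+c['k1']*(u@u))
    d=c['R'].T@np.array([u[0],u[1],1]);o=-c['R'].T@c['t']
    return o+d*(z-o[2])/d[2]
def proj(f,P):
    c=np.load('pics/'+f+'.npz');p=c['R']@np.array(P)+c['t'];u=p[:2]/p[2];u=u*(1+c['k1']*(u@u));return (c['K']@[u[0],u[1],1])[:2]
E
python3 - <<'E'
from h import *
cap('top','top1.png');cap('side','side1.png')
print(r.sense())
E
```

```text
pics
{'time_s': 0.1, 'joints': array([ 7.84150428e+01,  2.20877059e+01,  3.89290735e-01, -2.45862089e-02,
       -6.84115822e+01, -1.48177825e+01]), 'joint_velocities': array([ 0.0740236 , -0.12800004,  0.25573463,  0.11151861,  0.0491164 ,
       -0.00716501]), 'effort': array([-4.95971344e-04, -3.91692352e+01,  1.87934643e+01,  4.23191205e+00,
        1.34601639e-02, -7.35963295e-05]), 'tcp_pos': array([0.27768275, 0.55939505, 0.2465681 ]), 'ee_rot': array([[ 8.95620149e-01, -4.44819003e-01, -7.76412091e-04],
       [-4.44819668e-01, -8.95618346e-01, -1.80054347e-03],
       [ 1.05547040e-04,  1.95796638e-03, -9.99998078e-01]]), 'wrist_force': array([0.38505618, 0.82471275, 0.17593232]), 'moment': array([ 0.02257696, -0.01677972, -0.02493572]), 'gripper_force': 0.0, 'gripper_width': 1.0007583507131186}
```

View pics/top1.png

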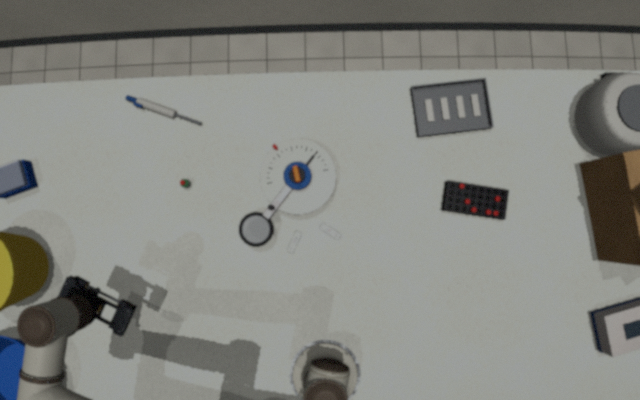

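View pics/side1.png

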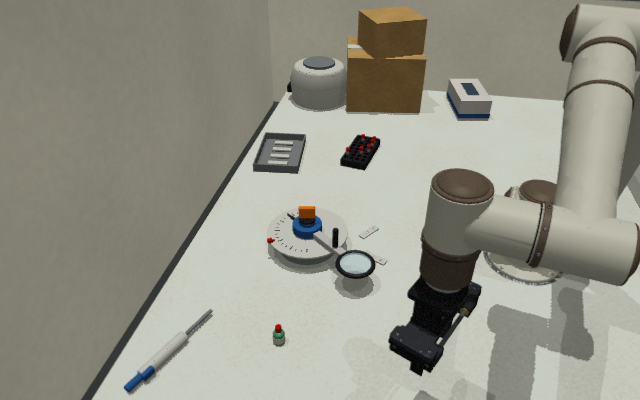

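The top view shows the knob at about (297,175), pointer tip (317,152), red rider (276,148), post (270,207) and lens (256,229). I'll enlarge it.

```bash
python3 - <<'E'
from h import *
i=cv2.imread('pics/top1.png')[125:250,225:350];cv2.imwrite('pics/c1.png',cv2.resize(i,None,fx=4.8,fy=4.8,interpolation=cv2.INTER_CUBIC))
for n,uv,z in [('knob',(297,174),.139),('hub',(297.5,176),.085),('tip',(317,152),.062),('mark',(276,148),.065),('post',(270.5,207),.135),('lens',(256,229),.076),('drop',(186,183),.05),('rack',(475,200),.03)]: print(n,ray('top1.png',uv,z).round(3))
E
```

```text
knob [0.606 0.064 0.139]
hub [0.605 0.065 0.085]
tip [0.678 0.007 0.062]
mark [0.693 0.129 0.065]
post [0.515 0.141 0.135]
lens [0.453 0.191 0.076]
drop [0.597 0.405 0.05 ]
rack [ 0.524 -0.475  0.03 ]
```

View pics/c1.png

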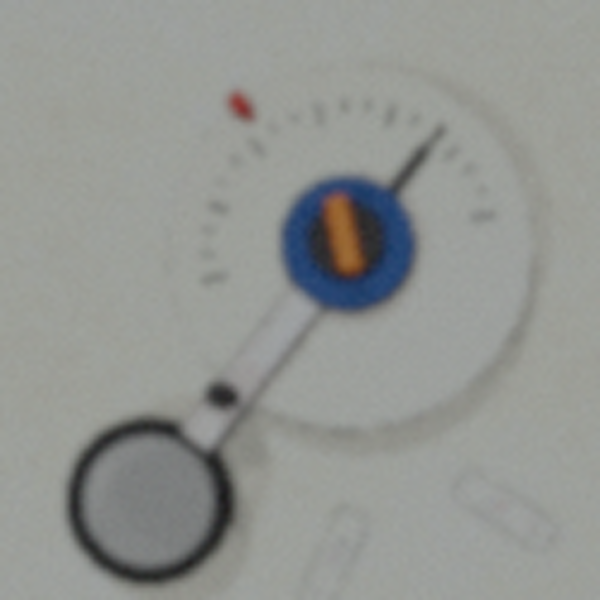

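move_arm([
  {"grip":1,"xyz":[510,297,-15],"angular":[0,0,-0.67]},
  {"grip":1,"xyz":[510,297,-15],"angular":[0,0,-0.67]},
  {"grip":1,"xyz":[510,297,-15],"angular":[0,0,-0.67]},
  {"grip":1,"xyz":[510,297,-15],"angular":[0,0,-0.67]},
  {"grip":1,"xyz":[510,297,-15],"angular":[0,0,-0.67]},
  {"grip":1,"xyz":[510,297,-15],"angular":[0,0,-0.67]},
  {"grip":1,"xyz":[510,297,-15],"angular":[0,0,-0.67]},
  {"grip":1,"xyz":[510,297,-15],"angular":[0,0,-0.67]},
  {"grip":1,"xyz":[510,297,-15],"angular":[0,0,-0.67]},
  {"grip":1,"xyz":[510,297,-15],"angular":[0,0,-0.67]},
])

```text
time_s: 1.1
tcp_pos: [0.5518, 0.1431, 0.26]
ee_rot: [[0.978, 0.208, -0.001], [0.208, -0.978, -0.0], [-0.001, -0.0, -1.0]]
wrist_force: [1.3, 0.6, 0.2]
gripper_width: 0.998
gripper_force: 0.0
```

```bash
cat > st.py <<'E'
from h import *
def st():
    s=r.sense();R=s['ee_rot'];print('t',round(s['time_s'],2),'tcp',s['tcp_pos'].round(4),'yaw',np.degrees(np.arctan2(R[1,0],R[0,0])).round(2),'tilt',R[:,2].round(3),'F',s['wrist_force'].round(1),'M',s['moment'].round(3),'g',round(s['gripper_width'],3),round(s['gripper_force'],1),'j',s['joints'].round(0));return s
E
python3 -c "
from st import *
st()"
```

```text
t 1.1 tcp [0.5518 0.1431 0.26  ] yaw 11.99 tilt [-0.001 -0.    -1.   ] F [1.3 0.6 0.2] M [ 0.036 -0.086 -0.032] g 0.998 0.0 j [ 31.  16.  -6.  -0. -68.  71.]
```

move_arm([
  {"grip":1,"xyz":[25,60,0],"angular":[0,0,0]},
  {"grip":1,"xyz":[25,60,0],"angular":[0,0,0]},
  {"grip":1,"xyz":[25,60,0],"angular":[0,0,0]},
  {"grip":1,"xyz":[25,60,0],"angular":[0,0,0]},
])

```text
time_s: 1.5
tcp_pos: [0.5877, 0.0917, 0.2596]
ee_rot: [[0.978, 0.207, -0.001], [0.207, -0.978, -0.0], [-0.001, -0.0, -1.0]]
wrist_force: [0.2, 1.0, 0.3]
gripper_width: 0.997
gripper_force: 0.0
```

```bash
python3 -c "
from st import *
st();cap('wrist','w1.png')
cv2.imwrite('pics/w1b.png',cv2.resize(cv2.imread('pics/w1.png'),(800,500)))
for p in [(.605,.065,.139),(.678,.007,.062),(.693,.129,.065),(.515,.141,.135)]:print(proj('w1.png',p)*1.25)"
```

```text
t 1.5 tcp [0.5877 0.0917 0.2596] yaw 11.97 tilt [-0.001 -0.    -1.   ] F [0.2 1.  0.3] M [-0.003 -0.022 -0.056] g 0.997 0.0 j [ 24.  19.  -3.  -0. -69.  78.]
[444.8873531  237.16195212]
[534.66399144 129.79213576]
[374.69455625  70.69326678]
[300.79527623 339.92086634]
```

View pics/w1b.png

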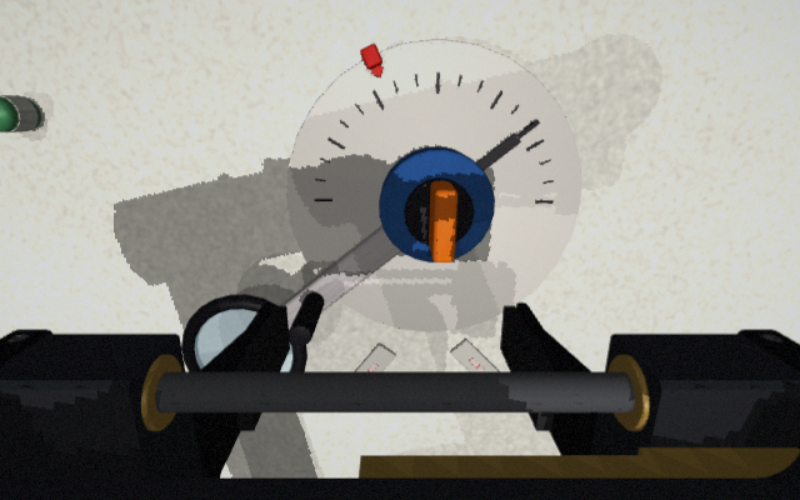

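The wrist view (×1.25) shows the rider tip at (377,76), pointer tip (537,122), hub centre near (437,205), and the knob bar running vertically from (444,181) to (444,262).

```bash
python3 -c "
from st import *
f='w1.png';q=lambda u,z:ray(f,(u[0]/1.25,u[1]/1.25),z)
for n,u,z in [('hubL',(380,205),.085),('hubR',(494,205),.085),('hubT',(437,148),.085),('hubB',(437,262),.085),('dialL',(287,190),.056),('dialR',(581,190),.056),('tip',(538,122),.062),('mark',(377,76),.062),('kfarL',(431,182),.139),('kfarR',(457,182),.139),('knL',(433,262),.139),('knR',(455,262),.139)]: print(n,q(u,z).round(4))
c=np.array([.605,.065])
for yaw in (10,12,15):
  y=np.radians(yaw);a=np.array([np.cos(y),np.sin(y)]);b=np.array([-a[1],a[0]])
  print(yaw,[(proj(f,np.r_[c+s*.023*a+t*.007*b,z])*1.25).round(0) for z in(.139,.103) for s in(1,-1) for t in(1,-1)])
"
```

```text
hubL [0.6047 0.1069 0.085 ]
hubR [0.6217 0.0269 0.085 ]
hubT [0.652  0.0763 0.085 ]
hubB [0.5711 0.0567 0.085 ]
dialL [0.5952 0.1794 0.056 ]
dialR [ 0.6424 -0.0436  0.056 ]
tip [0.6837 0.0063 0.062 ]
mark [0.6901 0.1269 0.062 ]
kfarL [0.6359 0.081  0.139 ]
kfarR [0.639  0.0662 0.139 ]
knL [0.588  0.0683 0.139 ]
knR [0.5908 0.055  0.139 ]
10 [array([436., 199.]), array([459., 200.]), array([431., 272.]), array([454., 273.]), array([431., 189.]), array([452., 190.]), array([427., 254.]), array([447., 255.])]
12 [array([434., 200.]), array([458., 200.]), array([432., 273.]), array([455., 273.]), array([430., 189.]), array([451., 189.]), array([428., 254.]), array([448., 254.])]
15 [array([432., 200.]), array([456., 199.]), array([434., 273.]), array([457., 272.]), array([428., 190.]), array([449., 189.]), array([430., 255.]), array([450., 254.])]
```

move_arm([
  {"grip":1,"xyz":[0,0,0],"angular":[0,0,-0.025]},
  {"grip":1,"xyz":[0,0,0],"angular":[0,0,-0.025]},
])

```text
time_s: 1.75
tcp_pos: [0.5876, 0.0928, 0.2604]
ee_rot: [[0.972, 0.235, 0.0], [0.235, -0.972, 0.0], [0.0, -0.0, -1.0]]
wrist_force: [-0.6, 0.5, 0.2]
gripper_width: 1.0
gripper_force: 0.0
```

```bash
cat > fit.py <<'E'
from st import *
from scipy.optimize import least_squares
def fit(f):
    hsv=cv2.cvtColor(cv2.imread('pics/'+f),cv2.COLOR_BGR2HSV)
    def blob(lo,hi):
        m=cv2.inRange(hsv,lo,hi);n,l,s,c=cv2.connectedComponentsWithStats(m);k=1+np.argmax(s[1:,4]);return s[k],l==k
    s,m=blob((100,120,40),(130,255,255)); print('hub bbox',s)
    ys,xs=np.nonzero(m);hull=cv2.convexHull(np.c_[xs,ys].astype(np.int32))[:,0]
    P=np.array([ray(f,p,.085)[:2] for p in hull])
    g=least_squares(lambda v:np.hypot(*(P-v[:2]).T)-.042,[.61,.066],loss='soft_l1',f_scale=.001)
    print('axis(hub)',g.x.round(4),'rms',np.sqrt(np.mean(g.fun**2)).round(4))
    s,m=blob((8,150,60),(22,255,255)); ys,xs=np.nonzero(m);(c,wh,a)=cv2.minAreaRect(np.c_[xs,ys].astype(np.float32));b=cv2.boxPoints((c,wh,a))
    B=np.array([ray(f,p,.139)[:2] for p in b]);print('knob box',B.round(4).tolist(),B.mean(0).round(4))
    return g.x
E
python3 -c "
from fit import *
st();cap('wrist','w2.png');fit('w2.png')"
```

```text
t 1.75 tcp [0.5876 0.0928 0.2604] yaw 13.59 tilt [ 0.  0. -1.] F [-0.6  0.5  0.2] M [0.031 0.023 0.045] g 1.0 0.0 j [ 25.  19.  -3.  -0. -69.  79.]
hub bbox [ 306  119   91   91 3903]
axis(hub) [0.6119 0.0675] rms 0.0008
knob box [[0.4391, 0.0833], [0.5045, -0.1868], [0.4818, -0.1984], [0.4149, 0.078]] [ 0.4601 -0.056 ]
```

move_arm([
  {"grip":1,"xyz":[17,31,20],"angular":[0,0,0]},
  {"grip":1,"xyz":[17,31,50],"angular":[0,0,0]},
  {"grip":1,"xyz":[17,31,90],"angular":[0,0,0]},
  {"grip":1,"xyz":[17,31,128],"angular":[0,0,0]},
  {"grip":1,"xyz":[17,31,128],"angular":[0,0,0]},
  {"grip":1,"xyz":[17,31,128],"angular":[0,0,0]},
])

```text
time_s: 2.4
tcp_pos: [0.6124, 0.0657, 0.1328]
ee_rot: [[0.972, 0.233, 0.0], [0.233, -0.972, -0.001], [0.0, 0.001, -1.0]]
wrist_force: [0.6, 0.0, 0.8]
gripper_width: 1.002
gripper_force: 0.0
```

```bash
python3 -c "
from st import *
st();cap('wrist','w3.png');
cv2.imwrite('pics/w3b.png',cv2.resize(cv2.imread('pics/w3.png'),(800,500)))"
```

```text
t 2.4 tcp [0.6124 0.0657 0.1328] yaw 13.5 tilt [ 0.    -0.001 -1.   ] F [0.6 0.  0.8] M [-0.03  -0.112  0.013] g 1.002 0.0 j [ 21.  27. -10.   0. -54.  82.]
```

View pics/w3b.png

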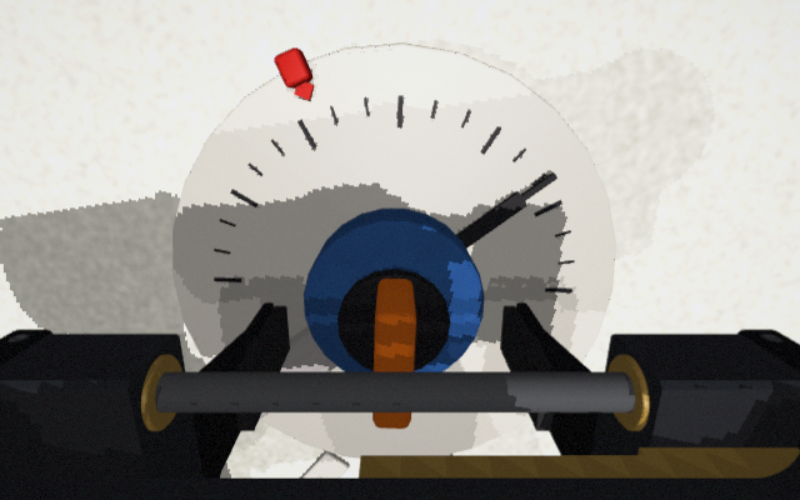

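The knob bar (374–416, y 278–428) sits upright and centred between the fingers. The pointer tip is at (554,175) and the rider tip at (309,100). Closing.

move_arm([
  {"grip":0,"xyz":[0,1,0],"angular":[0,0,0]},
  {"grip":0,"xyz":[0,1,0],"angular":[0,0,0]},
  {"grip":0,"xyz":[0,1,0],"angular":[0,0,0]},
  {"grip":0,"xyz":[0,1,0],"angular":[0,0,0]},
  {"grip":0,"xyz":[0,1,0],"angular":[0,0,0]},
  {"grip":0,"xyz":[0,1,0],"angular":[0,0,0]},
  {"grip":0,"xyz":[0,1,0],"angular":[0,0,0]},
  {"grip":0,"xyz":[0,1,0],"angular":[0,0,0]},
])

```text
time_s: 3.25
tcp_pos: [0.6121, 0.0643, 0.1321]
ee_rot: [[0.973, 0.232, -0.0], [0.232, -0.973, -0.0], [-0.0, 0.0, -1.0]]
wrist_force: [-0.3, -0.2, -0.2]
gripper_width: 0.354
gripper_force: 0.0
```

```bash
python3 -c "
from st import *
st()
f='w3.png';q=lambda u,z:ray(f,(u[0]/1.25,u[1]/1.25),z)[:2]
c=np.array([.6119,.0675])
for u in [(554,175),(309,100)]:
  d=q(u,.062)-c;print(d,np.hypot(*d),np.degrees(np.arctan2(d[1],d[0])))"
```

```text
t 3.25 tcp [0.6121 0.0643 0.1321] yaw 13.42 tilt [-0. -0. -1.] F [-0.3 -0.2 -0.2] M [-0.069  0.     0.016] g 0.354 0.0 j [ 21.  27. -10.   0. -54.  82.]
[ 0.07237103 -0.06078664] 0.0945123363039809 -40.0279264315819
[0.07845695 0.05680023] 0.09685948505699621 35.903290084887146
```

move_arm([
  {"grip":0,"xyz":[0,-3,0],"angular":[0,0,0]},
  {"grip":0,"xyz":[0,-3,0],"angular":[0,0,0]},
  {"grip":0,"xyz":[0,-3,0],"angular":[0,0,0]},
  {"grip":0,"xyz":[0,-3,0],"angular":[0,0,0]},
  {"grip":0,"xyz":[0,-3,0],"angular":[0,0,0]},
])

```text
time_s: 3.75
tcp_pos: [0.6117, 0.0661, 0.1322]
ee_rot: [[0.973, 0.231, 0.0], [0.231, -0.973, -0.001], [-0.0, 0.001, -1.0]]
wrist_force: [2.3, -5.0, -0.9]
gripper_width: 0.161
gripper_force: 30.0
```

```bash
python3 -c "
from st import *
st()"
```

```text
t 3.75 tcp [0.6117 0.0661 0.1322] yaw 13.35 tilt [ 0.    -0.001 -1.   ] F [ 2.3 -5.  -0.9] M [-1.403 -0.569 -0.308] g 0.161 30.0 j [ 21.  27. -10.   0. -53.  82.]
```

move_arm([
  {"grip":0,"xyz":[0,1,0],"angular":[0,0,-0.05]},
  {"grip":0,"xyz":[0,1,0],"angular":[0,0,-0.1]},
  {"grip":0,"xyz":[0,1,0],"angular":[0,0,-0.15]},
  {"grip":0,"xyz":[0,1,0],"angular":[0,0,-0.2]},
  {"grip":0,"xyz":[0,1,0],"angular":[0,0,-0.25]},
  {"grip":0,"xyz":[0,1,0],"angular":[0,0,-0.3]},
])

```text
time_s: 4.35
tcp_pos: [0.6116, 0.0664, 0.1322]
ee_rot: [[0.861, 0.509, -0.0], [0.509, -0.861, 0.001], [0.0, -0.001, -1.0]]
wrist_force: [-0.4, 1.1, -0.1]
gripper_width: 0.165
gripper_force: 30.0
```

```bash
python3 -c "
from st import *
st()"
```

```text
t 4.35 tcp [0.6116 0.0664 0.1322] yaw 30.62 tilt [-0.     0.001 -1.   ] F [-0.4  1.1 -0.1] M [-0.098  0.034 -0.482] g 0.165 30.0 j [ 21.  27. -10.  -0. -53.  99.]
```

move_arm([
  {"grip":0,"xyz":[0,0,0],"angular":[0,0,-0.1]},
  {"grip":0,"xyz":[0,0,0],"angular":[0,0,-0.2]},
  {"grip":0,"xyz":[0,0,0],"angular":[0,0,-0.3]},
  {"grip":0,"xyz":[0,0,0],"angular":[0,0,-0.4]},
  {"grip":0,"xyz":[0,0,0],"angular":[0,0,-0.5]},
  {"grip":0,"xyz":[0,0,0],"angular":[0,0,-0.6]},
  {"grip":0,"xyz":[0,0,0],"angular":[0,0,-0.7]},
  {"grip":0,"xyz":[0,0,0],"angular":[0,0,-0.78]},
  {"grip":0,"xyz":[0,0,0],"angular":[0,0,-0.78]},
])

```text
time_s: 5.25
tcp_pos: [0.6106, 0.0671, 0.1321]
ee_rot: [[0.254, 0.967, -0.002], [0.967, -0.254, 0.001], [0.001, -0.002, -1.0]]
wrist_force: [-4.2, 2.8, 2.4]
gripper_width: 0.157
gripper_force: 30.0
```

```bash
python3 -c "
from st import *
st()"
```

```text
t 5.25 tcp [0.6106 0.0671 0.1321] yaw 75.26 tilt [-0.002  0.001 -1.   ] F [-4.2  2.8  2.4] M [ 0.998  1.056 -0.176] g 0.157 30.0 j [ 21.  27. -10.  -0. -54. 144.]
```

move_arm([
  {"grip":0.6,"xyz":[0,0,0],"angular":[0,0,0]},
  {"grip":0.6,"xyz":[0,0,0],"angular":[0,0,0]},
  {"grip":0.6,"xyz":[0,0,0],"angular":[0,0,0]},
  {"grip":0.6,"xyz":[0,0,-40],"angular":[0,0,0]},
  {"grip":0.6,"xyz":[0,0,-80],"angular":[0,0,0.1]},
  {"grip":0.6,"xyz":[0,0,-100],"angular":[0,0,0.25]},
  {"grip":0.6,"xyz":[52,-107,-100],"angular":[0,0,2.01]},
  {"grip":0.6,"xyz":[52,-107,-100],"angular":[0,0,2.01]},
  {"grip":0.6,"xyz":[52,-107,-100],"angular":[0,0,2.01]},
  {"grip":0.6,"xyz":[52,-107,-100],"angular":[0,0,2.01]},
])

```text
time_s: 6.25
tcp_pos: [0.5196, 0.1451, 0.2328]
ee_rot: [[0.889, 0.458, 0.001], [0.458, -0.889, 0.001], [0.001, -0.0, -1.0]]
wrist_force: [1.3, 0.4, 0.0]
gripper_width: 0.601
gripper_force: 0.0
```

```bash
python3 -c "
from st import *
st()"
```

```text
t 6.25 tcp [0.5196 0.1451 0.2328] yaw 27.28 tilt [ 0.001  0.001 -1.   ] F [1.3 0.4 0. ] M [-0.061 -0.082  0.012] g 0.601 0.0 j [ 33.  14. -13.  -0. -63.  84.]
```

move_arm([
  {"grip":0.6,"xyz":[0,0,0],"angular":[0,0,1.17]},
  {"grip":0.6,"xyz":[0,0,0],"angular":[0,0,1.17]},
  {"grip":0.6,"xyz":[0,0,0],"angular":[0,0,1.17]},
  {"grip":0.6,"xyz":[0,0,0],"angular":[0,0,1.17]},
  {"grip":0.6,"xyz":[0,0,0],"angular":[0,0,1.17]},
  {"grip":0.6,"xyz":[0,0,0],"angular":[0,0,1.17]},
  {"grip":0.6,"xyz":[0,0,0],"angular":[0,0,1.17]},
  {"grip":0.6,"xyz":[0,0,0],"angular":[0,0,1.17]},
  {"grip":0.6,"xyz":[0,0,0],"angular":[0,0,1.17]},
  {"grip":0.6,"xyz":[0,0,0],"angular":[0,0,1.17]},
])

```text
time_s: 7.25
tcp_pos: [0.5215, 0.1436, 0.2322]
ee_rot: [[0.772, -0.635, 0.0], [-0.635, -0.772, -0.0], [0.0, -0.0, -1.0]]
wrist_force: [0.1, 0.4, -0.3]
gripper_width: 0.598
gripper_force: 0.0
```

```bash
python3 -c "
from st import *
st();cap('wrist','w4.png')
print([proj('w4.png',(.520,.1446,z))*1.25 for z in (.135,.077)])
cv2.imwrite('pics/w4b.png',cv2.resize(cv2.imread('pics/w4.png'),(800,500)))"
```

```text
t 7.25 tcp [0.5215 0.1436 0.2322] yaw -39.44 tilt [ 0. -0. -1.] F [ 0.1  0.4 -0.3] M [ 0.012 -0.022 -0.041] g 0.598 0.0 j [ 33.  15. -13.   0. -63.  18.]
[array([397.2706759 , 269.71200212]), array([396.84148349, 240.58331273])]
```

View pics/w4b.png

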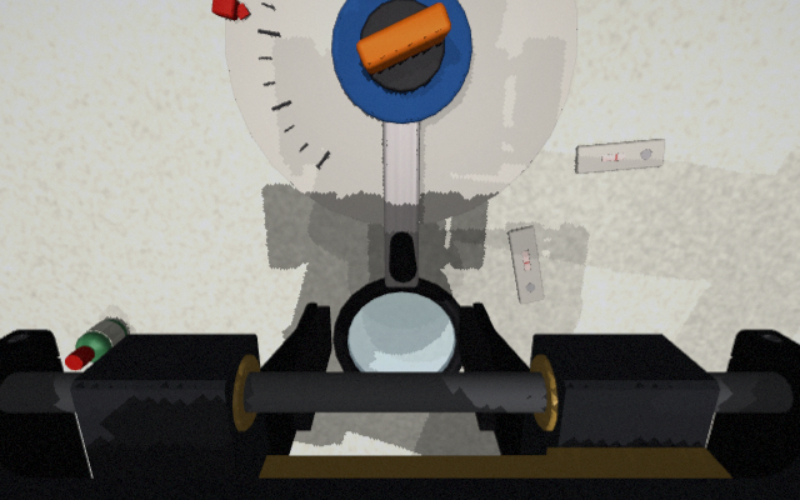

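The post top is at about (402,272), within a couple of mm of the predicted (397,270), and centred between the fingers. Descending and closing.

move_arm([
  {"grip":0.6,"xyz":[-1,1,40],"angular":[0,0,0]},
  {"grip":0.6,"xyz":[-1,1,80],"angular":[0,0,0]},
  {"grip":0.6,"xyz":[-1,1,108],"angular":[0,0,0]},
  {"grip":0.4,"xyz":[-1,1,108],"angular":[0,0,0]},
  {"grip":0,"xyz":[-1,1,108],"angular":[0,0,0]},
  {"grip":0,"xyz":[-1,1,108],"angular":[0,0,0]},
  {"grip":0,"xyz":[-1,1,108],"angular":[0,0,0]},
  {"grip":0,"xyz":[-1,1,108],"angular":[0,0,0]},
  {"grip":0,"xyz":[-1,1,108],"angular":[0,0,0]},
  {"grip":0,"xyz":[-1,1,108],"angular":[0,0,0]},
])

```text
time_s: 8.3
tcp_pos: [0.5202, 0.1437, 0.1252]
ee_rot: [[0.771, -0.637, 0.001], [-0.637, -0.771, 0.0], [0.001, -0.001, -1.0]]
wrist_force: [-2.1, 0.7, 4.1]
gripper_width: 0.176
gripper_force: 30.0
```

```bash
python3 -c "
from st import *
st()"
```

```text
t 8.3 tcp [0.5202 0.1437 0.1252] yaw -39.56 tilt [ 0.001  0.    -1.   ] F [-2.1  0.7  4.1] M [-0.03   0.55  -0.083] g 0.176 30.0 j [ 33.  21. -21.   0. -48.  18.]
```

move_arm([
  {"grip":0,"xyz":[0.4,9.6,0],"angular":[0,0,-0.08]},
  {"grip":0,"xyz":[1.5,19.1,0],"angular":[0,0,-0.16]},
  {"grip":0,"xyz":[3.4,28.5,0],"angular":[0,0,-0.24]},
  {"grip":0,"xyz":[6.1,37.8,0],"angular":[0,0,-0.32]},
  {"grip":0,"xyz":[9.5,46.7,0],"angular":[0,0,-0.4]},
])

```text
time_s: 8.8
tcp_pos: [0.4969, 0.1022, 0.1252]
ee_rot: [[0.959, -0.283, -0.0], [-0.283, -0.959, 0.001], [-0.001, -0.001, -1.0]]
wrist_force: [-5.5, 3.9, 7.5]
gripper_width: 0.172
gripper_force: 30.0
```

```bash
python3 -c "
from st import *
s=st();d=s['tcp_pos'][:2]-[.6119,.0675];print(np.hypot(*d),np.degrees(np.arctan2(d[1],d[0])))"
```

```text
t 8.8 tcp [0.4969 0.1022 0.1252] yaw -16.44 tilt [-0.     0.001 -1.   ] F [-5.5  3.9  7.5] M [ 1.036  1.627 -0.049] g 0.172 30.0 j [ 30.  18. -25.  -0. -46.  44.]
0.12013378959066946 163.2303583546951
```

move_arm([
  {"grip":0,"xyz":[0,9.6,0],"angular":[0,0,-0.08]},
  {"grip":0,"xyz":[1,19.1,0],"angular":[0,0,-0.16]},
  {"grip":0,"xyz":[2.9,28.5,0],"angular":[0,0,-0.24]},
  {"grip":0,"xyz":[5.6,37.8,0],"angular":[0,0,-0.32]},
  {"grip":0,"xyz":[9,46.7,0],"angular":[0,0,-0.4]},
  {"grip":0,"xyz":[13.1,55.4,0],"angular":[0,0,-0.48]},
  {"grip":0,"xyz":[17.8,63.7,0],"angular":[0,0,-0.56]},
  {"grip":0,"xyz":[23.2,71.7,0],"angular":[0,0,-0.64]},
  {"grip":0,"xyz":[29.3,79.1,0],"angular":[0,0,-0.72]},
  {"grip":0,"xyz":[35.9,86.1,0],"angular":[0,0,-0.8]},
])

```text
time_s: 9.8
tcp_pos: [0.506, 0.0081, 0.1251]
ee_rot: [[0.871, 0.491, -0.003], [0.491, -0.871, -0.001], [-0.003, -0.001, -1.0]]
wrist_force: [-6.3, 0.7, 9.6]
gripper_width: 0.18
gripper_force: 30.0
```

```bash
python3 -c "
from st import *
s=st();d=s['tcp_pos'][:2]-[.6119,.0675];print(np.hypot(*d),np.degrees(np.arctan2(d[1],d[0])))
cap('wrist','w5.png')
a=np.array([.6119,.0675,.062])
uv=np.array([proj('w5.png',a+.095*np.array([np.cos(t),np.sin(t),0])) for t in np.radians([30,37,42])]);print(uv)
x,y=(uv[1]-[66,50]).astype(int);x=max(x,0);y=max(y,0);print('crop',x,y);i=cv2.imread('pics/w5.png')[y:y+100,x:x+133];cv2.imwrite('pics/w5b.png',cv2.resize(i,None,fx=6,fy=6,interpolation=cv2.INTER_CUBIC))"
```

```text
t 9.8 tcp [0.506  0.0081 0.1251] yaw 29.42 tilt [-0.003 -0.001 -1.   ] F [-6.3  0.7  9.6] M [0.053 1.573 0.114] g 0.18 30.0 j [ 19.  18. -26.  -0. -47. 100.]
0.1214472516542287 -150.69723936539398
[[ 314.71991596 -236.546249  ]
 [ 287.5196942  -233.9193509 ]
 [ 268.47953286 -229.36264313]]
crop 221 0
```

View pics/w5b.png

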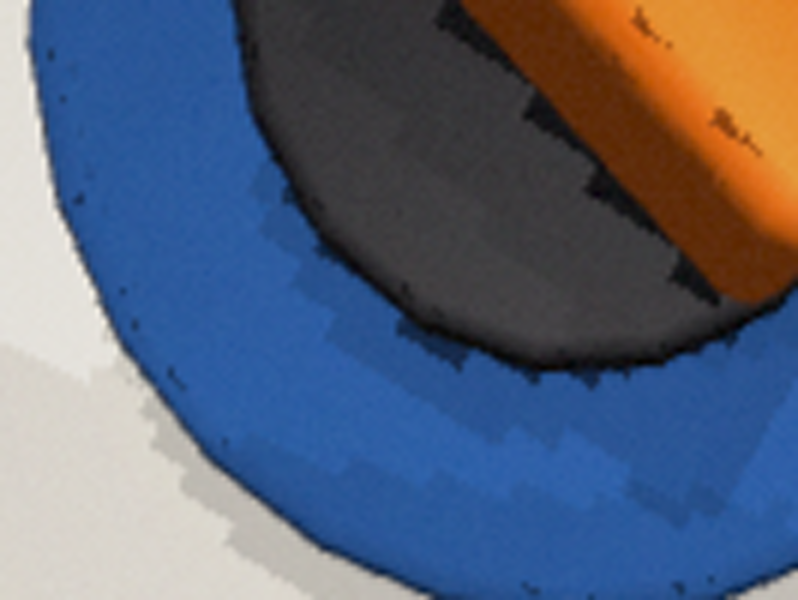

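The close view shows only the hub and knob; the dial rim is outside the picture. I'll use the earlier w2 and w3 pictures to pin down the mark's direction.

```bash
python3 -c "
from fit import *
for f in('w1.png','w2.png','w3.png'):
  c=fit(f) if f=='w3.png' else np.array([.6119,.0675])
  c=np.array([.6119,.0675])
  h=cv2.cvtColor(cv2.imread('pics/'+f),cv2.COLOR_BGR2HSV)
  m=cv2.inRange(h,(0,150,90),(5,255,255))|cv2.inRange(h,(172,150,90),(180,255,255))
  n,l,s,cc=cv2.connectedComponentsWithStats(m);k=1+np.argmax(s[1:,4])
  ys,xs=np.nonzero(l==k)
  for z in(.059,.065):
    P=np.array([ray(f,p,z)[:2] for p in zip(xs,ys)])-c;rr=np.hypot(*P.T);a=np.degrees(np.arctan2(P[:,1],P[:,0]));print(f,z,s[k],'tip',rr.min().round(4),a[np.argsort(rr)[:3]].round(1),'inner',a[rr<rr.min()+.006].mean().round(2),'mean',a.mean().round(2))
"
```

```text
w1.png 0.059 [289  36  17  25 267] tip 0.0982 [35.9 36.4 36.9] inner 36.39 mean 36.33
w1.png 0.065 [289  36  17  25 267] tip 0.0977 [35.9 36.4 36.9] inner 36.38 mean 36.32
w2.png 0.059 [294  36  17  26 270] tip 0.0978 [36.3 36.8 36.1] inner 36.36 mean 36.34
w2.png 0.065 [294  36  17  26 270] tip 0.0974 [36.3 36.8 36.2] inner 36.38 mean 36.36
hub bbox [ 243  167  144  131 9279]
axis(hub) [0.6139 0.0675] rms 0.001
knob box [[0.5657, 0.0685], [0.5785, 0.0713], [0.6157, -0.084], [0.6038, -0.0906]] [ 0.5909 -0.0087]
w3.png 0.059 [220  39  31  41 718] tip 0.0976 [36.1 36.4 36.7] inner 36.24 mean 36.55
w3.png 0.065 [220  39  31  41 718] tip 0.0971 [35.5 35.8 36.1] inner 35.7 mean 36.03
```

move_arm([
  {"grip":0,"xyz":[-0.5,7.2,-0.5],"angular":[0,0,-0.06]},
  {"grip":0,"xyz":[0,14,-1],"angular":[0,0,-0.12]},
  {"grip":0,"xyz":[0,14,-1],"angular":[0,0,-0.12]},
  {"grip":0,"xyz":[0,14,-1],"angular":[0,0,-0.12]},
])

```text
time_s: 10.25
tcp_pos: [0.5135, -0.0039, 0.1252]
ee_rot: [[0.809, 0.588, -0.001], [0.588, -0.809, -0.001], [-0.001, -0.0, -1.0]]
wrist_force: [-1.8, -2.6, 3.5]
gripper_width: 0.173
gripper_force: 30.0
```

```bash
python3 -c "
from st import *
s=st()
for c in ([.6119,.0675],[.611,.067]):
  d=s['tcp_pos'][:2]-c;print(np.hypot(*d),np.degrees(np.arctan2(d[1],d[0]))+180)"
```

```text
t 10.25 tcp [ 0.5135 -0.0039  0.1252] yaw 35.99 tilt [-0.001 -0.001 -1.   ] F [-1.8 -2.6  3.5] M [-0.662  0.739  0.041] g 0.173 30.0 j [ 18.  19. -25.   0. -47. 108.]
0.12154537211812592 35.96127407574437
0.12052334387329564 36.02013109315419
```

move_arm([
  {"grip":0.6,"xyz":[0,0,0],"angular":[0,0,0]},
  {"grip":0.6,"xyz":[0,0,0],"angular":[0,0,0]},
  {"grip":0.6,"xyz":[0,0,0],"angular":[0,0,0]},
  {"grip":0.6,"xyz":[0,0,-40],"angular":[0,0,0]},
  {"grip":0.6,"xyz":[0,0,-80],"angular":[0,0,0]},
  {"grip":0.6,"xyz":[45,0,-110],"angular":[0,0,0]},
  {"grip":0.6,"xyz":[90,0,-110],"angular":[0,0,0]},
  {"grip":0.6,"xyz":[90,0,-110],"angular":[0,0,0]},
  {"grip":0.6,"xyz":[90,0,-110],"angular":[0,0,0]},
])

```text
time_s: 11.15
tcp_pos: [0.587, 0.0503, 0.234]
ee_rot: [[0.808, 0.589, -0.002], [0.589, -0.808, -0.0], [-0.001, -0.001, -1.0]]
wrist_force: [-0.1, -0.7, -0.1]
gripper_width: 0.599
gripper_force: 0.0
```

```bash
python3 -c "
from fit import *
st();cap('wrist','w6.png');fit('w6.png')
cv2.imwrite('pics/w6b.png',cv2.resize(cv2.imread('pics/w6.png')[0:200,200:467],None,fx=3,fy=3,interpolation=cv2.INTER_CUBIC))"
```

```text
t 11.15 tcp [0.587  0.0503 0.234 ] yaw 36.09 tilt [-0.002 -0.    -1.   ] F [-0.1 -0.7 -0.1] M [-0.08  -0.05   0.004] g 0.599 0.0 j [ 21.  19.  -6.  -0. -65. 105.]
hub bbox [ 268  106  100  101 4661]
axis(hub) [0.6119 0.0667] rms 0.0009
knob box [[0.4164, 0.0376], [0.4365, 0.0495], [0.6154, -0.1956], [0.5998, -0.2136]] [ 0.517  -0.0805]
```

View pics/w6b.png

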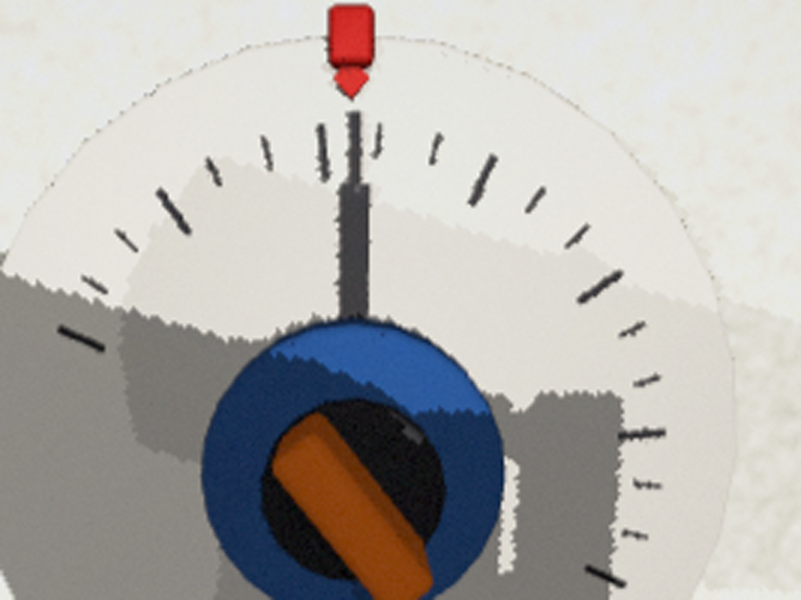

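Pointer tip is at (354,113) and rider tip at (351,98): nearly aligned. I'll compute the angle left.

```bash
python3 -c "
from st import *
f='w6.png';c=np.array([.6119,.0669])
for u,z in [((354,113),.062),((351,98),.062),((351,35),.065),((354,300),.062),((354,190),.062)]:
  d=ray(f,(200+u[0]/3-.33,u[1]/3-.33),z)[:2]-c;print(np.hypot(*d).round(4),np.degrees(np.arctan2(d[1],d[0])).round(2))"
```

```text
0.0936 36.1
0.0973 36.57
0.1117 36.51
0.0457 36.03
0.0745 36.08
```

move_arm([
  {"grip":0.6,"xyz":[29.5,1,0],"angular":[0,0,-0.684]},
  {"grip":0.6,"xyz":[29.5,1,0],"angular":[0,0,-0.684]},
  {"grip":0.6,"xyz":[29.5,1,0],"angular":[0,0,-0.684]},
  {"grip":0.6,"xyz":[29.5,1,10],"angular":[0,0,-0.684]},
  {"grip":0.6,"xyz":[29.5,1,30],"angular":[0,0,-0.684]},
  {"grip":0.6,"xyz":[29.5,1,70],"angular":[0,0,-0.684]},
  {"grip":0.6,"xyz":[29.5,1,102],"angular":[0,0,-0.684]},
  {"grip":0.5,"xyz":[29.5,1,102],"angular":[0,0,-0.684]},
  {"grip":0,"xyz":[29.5,1,102],"angular":[0,0,-0.684]},
  {"grip":0,"xyz":[29.5,1,102],"angular":[0,0,-0.684]},
])

```text
time_s: 12.2
tcp_pos: [0.6118, 0.066, 0.1352]
ee_rot: [[0.255, 0.967, 0.002], [0.967, -0.255, 0.001], [0.001, 0.002, -1.0]]
wrist_force: [0.9, 0.1, 0.7]
gripper_width: 0.413
gripper_force: 0.0
```

move_arm([
  {"grip":0,"xyz":[0,0,0],"angular":[0,0,0]},
  {"grip":0,"xyz":[0,0,0],"angular":[0,0,0]},
  {"grip":0,"xyz":[0,0,0],"angular":[0,0,0]},
  {"grip":0,"xyz":[0,0,0],"angular":[0,0,0]},
  {"grip":0,"xyz":[0,0,0],"angular":[0,0,0]},
])

```text
time_s: 12.7
tcp_pos: [0.6104, 0.0664, 0.1341]
ee_rot: [[0.256, 0.967, -0.001], [0.967, -0.256, 0.0], [0.0, -0.001, -1.0]]
wrist_force: [-5.0, 1.6, 6.0]
gripper_width: 0.156
gripper_force: 30.0
```

```bash
python3 -c "
from st import *
st()"
```

```text
t 12.7 tcp [0.6104 0.0664 0.1341] yaw 75.2 tilt [-0.001  0.    -1.   ] F [-5.   1.6  6. ] M [ 0.533  1.368 -0.301] g 0.156 30.0 j [ 21.  27. -10.  -0. -54. 144.]
```

move_arm([
  {"grip":0,"xyz":[0,-1,-1.5],"angular":[0,0,0.05]},
  {"grip":0,"xyz":[0,-1,-1.5],"angular":[0,0,0.1]},
])

```text
time_s: 12.9
tcp_pos: [0.6104, 0.0664, 0.1342]
ee_rot: [[0.35, 0.937, 0.0], [0.937, -0.35, -0.0], [-0.0, 0.0, -1.0]]
wrist_force: [0.7, 0.1, -2.4]
gripper_width: 0.153
gripper_force: 30.0
```

```bash
python3 -c "
from st import *
st()"
```

```text
t 12.9 tcp [0.6104 0.0664 0.1342] yaw 69.53 tilt [ 0. -0. -1.] F [ 0.7  0.1 -2.4] M [-0.048 -0.184  0.473] g 0.153 30.0 j [ 21.  27. -10.   0. -54. 138.]
```

move_arm([
  {"grip":0,"xyz":[0,0,0],"angular":[0,0,0.05]},
  {"grip":0,"xyz":[0,0,0],"angular":[0,0,0.1]},
])

```text
time_s: 13.1
tcp_pos: [0.6104, 0.0663, 0.1342]
ee_rot: [[0.441, 0.897, 0.0], [0.897, -0.441, -0.0], [-0.0, 0.0, -1.0]]
wrist_force: [1.3, -0.0, -2.1]
gripper_width: 0.156
gripper_force: 30.0
```

```bash
python3 -c "
from st import *
st()"
```

```text
t 13.1 tcp [0.6104 0.0663 0.1342] yaw 63.8 tilt [ 0. -0. -1.] F [ 1.3 -0.  -2.1] M [-0.123 -0.246  0.446] g 0.156 30.0 j [ 21.  27. -10.   0. -54. 132.]
```

move_arm([
  {"grip":0,"xyz":[0,0,0],"angular":[0,0,0.05]},
  {"grip":0,"xyz":[0,0,0],"angular":[0,0,0.1]},
])

```text
time_s: 13.3
tcp_pos: [0.6105, 0.0663, 0.1342]
ee_rot: [[0.529, 0.849, 0.0], [0.849, -0.529, -0.0], [-0.0, 0.0, -1.0]]
wrist_force: [1.8, -0.3, -0.8]
gripper_width: 0.157
gripper_force: 30.0
```

```bash
python3 -c "
from st import *
st()"
```

```text
t 13.3 tcp [0.6105 0.0663 0.1342] yaw 58.07 tilt [ 0. -0. -1.] F [ 1.8 -0.3 -0.8] M [-0.102 -0.301  0.462] g 0.157 30.0 j [ 21.  27. -10.   0. -54. 127.]
```

move_arm([
  {"grip":0,"xyz":[0,0,0],"angular":[0,0,0.05]},
  {"grip":0,"xyz":[0,0,0],"angular":[0,0,0.1]},
])

```text
time_s: 13.5
tcp_pos: [0.6106, 0.0663, 0.1342]
ee_rot: [[0.611, 0.792, 0.0], [0.792, -0.611, -0.001], [-0.0, 0.001, -1.0]]
wrist_force: [0.6, -0.9, -2.2]
gripper_width: 0.158
gripper_force: 30.0
```

```bash
python3 -c "
from st import *
st()"
```

```text
t 13.5 tcp [0.6106 0.0663 0.1342] yaw 52.35 tilt [ 0.    -0.001 -1.   ] F [ 0.6 -0.9 -2.2] M [-0.239 -0.372  0.444] g 0.158 30.0 j [ 21.  27. -10.   0. -54. 121.]
```

move_arm([
  {"grip":0,"xyz":[0,0,0],"angular":[0,0,0.05]},
  {"grip":0,"xyz":[0,0,0],"angular":[0,0,0.1]},
])

```text
time_s: 13.7
tcp_pos: [0.6106, 0.0662, 0.1342]
ee_rot: [[0.687, 0.727, 0.0], [0.727, -0.687, -0.001], [-0.0, 0.001, -1.0]]
wrist_force: [0.4, -0.2, -1.7]
gripper_width: 0.159
gripper_force: 30.0
```

```bash
python3 -c "
from st import *
st()"
```

```text
t 13.7 tcp [0.6106 0.0662 0.1342] yaw 46.62 tilt [ 0.    -0.001 -1.   ] F [ 0.4 -0.2 -1.7] M [-0.234 -0.405  0.559] g 0.159 30.0 j [ 21.  27. -10.   0. -54. 115.]
```

move_arm([
  {"grip":0,"xyz":[0,0,0],"angular":[0,0,0.05]},
  {"grip":0,"xyz":[0,0,0],"angular":[0,0,0.1]},
])

```text
time_s: 13.9
tcp_pos: [0.6107, 0.0662, 0.1342]
ee_rot: [[0.756, 0.655, 0.001], [0.655, -0.756, -0.001], [0.0, 0.001, -1.0]]
wrist_force: [2.1, -0.5, -3.3]
gripper_width: 0.164
gripper_force: 30.0
```

```bash
python3 -c "
from st import *
st()"
```

```text
t 13.9 tcp [0.6107 0.0662 0.1342] yaw 40.89 tilt [ 0.001 -0.001 -1.   ] F [ 2.1 -0.5 -3.3] M [-0.275 -0.425  0.419] g 0.164 30.0 j [ 21.  27. -10.   0. -54. 110.]
```

move_arm([
  {"grip":0,"xyz":[0,0,0],"angular":[0,0,0.05]},
  {"grip":0,"xyz":[0,0,0],"angular":[0,0,0.1]},
])

```text
time_s: 14.1
tcp_pos: [0.6107, 0.0661, 0.1342]
ee_rot: [[0.818, 0.576, 0.001], [0.576, -0.818, -0.001], [0.0, 0.001, -1.0]]
wrist_force: [2.2, -1.2, -3.4]
gripper_width: 0.159
gripper_force: 30.0
```

```bash
python3 -c "
from st import *
st()"
```

```text
t 14.1 tcp [0.6107 0.0661 0.1342] yaw 35.15 tilt [ 0.001 -0.001 -1.   ] F [ 2.2 -1.2 -3.4] M [-0.308 -0.465  0.503] g 0.159 30.0 j [ 21.  27. -10.   0. -54. 104.]
```

move_arm([
  {"grip":0,"xyz":[0,0,0],"angular":[0,0,0.05]},
  {"grip":0,"xyz":[0,0,0],"angular":[0,0,0.1]},
])

```text
time_s: 14.3
tcp_pos: [0.6108, 0.0661, 0.1342]
ee_rot: [[0.871, 0.491, 0.001], [0.491, -0.871, -0.001], [0.0, 0.001, -1.0]]
wrist_force: [1.3, -1.8, -3.2]
gripper_width: 0.156
gripper_force: 30.0
```

```bash
python3 -c "
from st import *
st()"
```

```text
t 14.3 tcp [0.6108 0.0661 0.1342] yaw 29.43 tilt [ 0.001 -0.001 -1.   ] F [ 1.3 -1.8 -3.2] M [-0.376 -0.474  0.459] g 0.156 30.0 j [ 21.  27. -10.   0. -54.  98.]
```

move_arm([
  {"grip":0,"xyz":[0,0,0],"angular":[0,0,0.05]},
  {"grip":0,"xyz":[0,0,0],"angular":[0,0,0.1]},
])

```text
time_s: 14.5
tcp_pos: [0.6108, 0.066, 0.1342]
ee_rot: [[0.916, 0.402, 0.001], [0.402, -0.916, -0.001], [0.0, 0.001, -1.0]]
wrist_force: [2.2, -1.4, -3.5]
gripper_width: 0.162
gripper_force: 30.0
```

```bash
python3 -c "
from st import *
st()"
```

```text
t 14.5 tcp [0.6108 0.066  0.1342] yaw 23.7 tilt [ 0.001 -0.001 -1.   ] F [ 2.2 -1.4 -3.5] M [-0.489 -0.48   0.47 ] g 0.162 30.0 j [ 21.  27. -10.   0. -54.  92.]
```

move_arm([
  {"grip":0,"xyz":[0,0,0],"angular":[0,0,0.05]},
  {"grip":0,"xyz":[0,0,0],"angular":[0,0,0.1]},
])

```text
time_s: 14.7
tcp_pos: [0.6108, 0.0659, 0.1342]
ee_rot: [[0.951, 0.309, 0.001], [0.309, -0.951, -0.001], [0.0, 0.001, -1.0]]
wrist_force: [0.7, -1.2, -2.5]
gripper_width: 0.156
gripper_force: 30.0
```

```bash
python3 -c "
from st import *
st()"
```

```text
t 14.7 tcp [0.6108 0.0659 0.1342] yaw 17.97 tilt [ 0.001 -0.001 -1.   ] F [ 0.7 -1.2 -2.5] M [-0.524 -0.523  0.553] g 0.156 30.0 j [ 21.  27. -10.   0. -54.  87.]
```

move_arm([
  {"grip":0,"xyz":[0,0,0],"angular":[0,0,0.05]},
  {"grip":0,"xyz":[0,0,0],"angular":[0,0,0.1]},
])

```text
time_s: 14.9
tcp_pos: [0.6108, 0.0659, 0.1342]
ee_rot: [[0.977, 0.212, 0.001], [0.212, -0.977, -0.001], [0.0, 0.001, -1.0]]
wrist_force: [1.4, -1.0, -2.5]
gripper_width: 0.159
gripper_force: 30.0
```

```bash
python3 -c "
from st import *
st()"
```

```text
t 14.9 tcp [0.6108 0.0659 0.1342] yaw 12.26 tilt [ 0.001 -0.001 -1.   ] F [ 1.4 -1.  -2.5] M [-0.627 -0.547  0.545] g 0.159 30.0 j [ 21.  27. -10.   0. -54.  81.]
```

move_arm([
  {"grip":0,"xyz":[0,0,0],"angular":[0,0,0.05]},
  {"grip":0,"xyz":[0,0,0],"angular":[0,0,0.1]},
])

```text
time_s: 15.1
tcp_pos: [0.6108, 0.0658, 0.1342]
ee_rot: [[0.994, 0.114, 0.001], [0.114, -0.994, -0.001], [0.001, 0.001, -1.0]]
wrist_force: [2.0, -2.5, -3.6]
gripper_width: 0.159
gripper_force: 30.0
```

```bash
python3 -c "
from st import *
st()"
```

```text
t 15.1 tcp [0.6108 0.0658 0.1342] yaw 6.54 tilt [ 0.001 -0.001 -1.   ] F [ 2.  -2.5 -3.6] M [-0.636 -0.598  0.569] g 0.159 30.0 j [ 21.  27. -10.   0. -54.  75.]
```

move_arm([
  {"grip":0,"xyz":[0,0,0],"angular":[0,0,0.05]},
  {"grip":0,"xyz":[0,0,0],"angular":[0,0,0.1]},
])

```text
time_s: 15.3
tcp_pos: [0.6108, 0.0657, 0.1342]
ee_rot: [[1.0, 0.014, 0.001], [0.014, -1.0, -0.001], [0.001, 0.001, -1.0]]
wrist_force: [2.0, -3.1, -3.0]
gripper_width: 0.162
gripper_force: 30.0
```

```bash
python3 -c "
from st import *
st()"
```

```text
t 15.3 tcp [0.6108 0.0657 0.1342] yaw 0.82 tilt [ 0.001 -0.001 -1.   ] F [ 2.  -3.1 -3. ] M [-0.772 -0.548  0.695] g 0.162 30.0 j [ 21.  27. -10.   0. -54.  69.]
```

move_arm([
  {"grip":0,"xyz":[0,0,0],"angular":[0,0,0.05]},
  {"grip":0,"xyz":[0,0,0],"angular":[0,0,0.1]},
])

```text
time_s: 15.5
tcp_pos: [0.6107, 0.0657, 0.1342]
ee_rot: [[0.996, -0.085, 0.0], [-0.085, -0.996, -0.002], [0.0, 0.002, -1.0]]
wrist_force: [1.4, -1.7, -1.9]
gripper_width: 0.166
gripper_force: 30.0
```

```bash
cat > b.py <<'E'
from st import *
import sys
from scipy.optimize import least_squares
m=np.array([.473,.446,.462,.444,.559,.419,.503,.459,.470,.553,.545,.569,.695]+[float(x) for x in sys.argv[1:]]+[st()['moment'][2]]);k=np.arange(1,len(m)+1)
B=np.linspace(6,13,141);e=[np.sum((m-np.mean(m-.049*np.clip(k-b,0,99))-.049*np.clip(k-b,0,99))**2) for b in B]
e46=[np.sum((m-.46-.049*np.clip(k-b,0,99))**2) for b in B]
for q in(e,e46):
  b=B[np.argmin(q)];w=np.exp(-(np.array(q)-min(q))/2/.04**2);mu=(w*B).sum()/w.sum();sd=np.sqrt((w*(B-mu)**2).sum()/w.sum());print('bite',b.round(2),'F now',(14*(len(m)-mu)).round(1),'+-',(14*sd).round(1),'M',m[-1].round(3))
E
python3 b.py
```

```text
t 15.5 tcp [0.6107 0.0657 0.1342] yaw -4.9 tilt [ 0.    -0.002 -1.   ] F [ 1.4 -1.7 -1.9] M [-0.724 -0.384  0.714] g 0.166 30.0 j [ 21.  27. -10.   0. -54.  64.]
bite 9.05 F now 69.0 +- 6.5 M 0.714
bite 8.85 F now 72.1 +- 4.9 M 0.714
```

One more step puts it near 85 N, mid-band.

move_arm([
  {"grip":0,"xyz":[0,0,0],"angular":[0,0,0.05]},
  {"grip":0,"xyz":[0,0,0],"angular":[0,0,0.1]},
])

```text
time_s: 15.7
tcp_pos: [0.6107, 0.0656, 0.1342]
ee_rot: [[0.983, -0.184, 0.0], [-0.184, -0.983, -0.002], [0.001, 0.002, -1.0]]
wrist_force: [2.1, -2.7, -2.4]
gripper_width: 0.159
gripper_force: 30.0
```

```bash
python3 b.py .714
```

```text
t 15.7 tcp [0.6107 0.0656 0.1342] yaw -10.62 tilt [ 0.    -0.002 -1.   ] F [ 2.1 -2.7 -2.4] M [-0.746 -0.485  0.73 ] g 0.159 30.0 j [ 21.  27. -10.   0. -54.  58.]
bite 9.15 F now 81.6 +- 6.3 M 0.73
bite 8.9 F now 84.7 +- 4.6 M 0.73
```

move_arm([
  {"grip":0.6,"xyz":[0,0,0],"angular":[0,0,0]},
  {"grip":0.6,"xyz":[0,0,0],"angular":[0,0,0]},
  {"grip":0.6,"xyz":[0,0,0],"angular":[0,0,0]},
  {"grip":0.6,"xyz":[0,0,0],"angular":[0,0,0]},
  {"grip":0.6,"xyz":[0,0,-40],"angular":[0,0,0]},
  {"grip":0.6,"xyz":[0,0,-80],"angular":[0,0,0]},
  {"grip":0.6,"xyz":[-20,0,-105],"angular":[0,0,-0.4]},
  {"grip":0.6,"xyz":[-20,0,-105],"angular":[0,0,-0.4]},
  {"grip":0.6,"xyz":[-20,0,-105],"angular":[0,0,-0.4]},
  {"grip":0.6,"xyz":[-20,0,-105],"angular":[0,0,-0.4]},
])

```text
time_s: 16.7
tcp_pos: [0.5905, 0.0702, 0.2402]
ee_rot: [[0.977, 0.212, 0.001], [0.212, -0.977, 0.001], [0.001, -0.0, -1.0]]
wrist_force: [-0.1, -0.8, -0.1]
gripper_width: 0.6
gripper_force: 0.0
```

```bash
python3 -c "
from fit import *
st();cap('wrist','w7.png');fit('w7.png')
cv2.imwrite('pics/w7b.png',cv2.resize(cv2.imread('pics/w7.png')[0:200,200:467],None,fx=3,fy=3,interpolation=cv2.INTER_CUBIC))"
```

```text
t 16.7 tcp [0.5905 0.0702 0.2402] yaw 12.23 tilt [ 0.001  0.001 -1.   ] F [-0.1 -0.8 -0.1] M [-0.069 -0.025 -0.004] g 0.6 0.0 j [ 22.  19.  -5.  -0. -66.  80.]
hub bbox [ 278  118   97   97 4396]
axis(hub) [0.6121 0.0671] rms 0.0008
knob box [[0.4233, 0.1281], [0.4471, 0.131], [0.5126, -0.1706], [0.4905, -0.181]] [ 0.4684 -0.0231]
```

View pics/w7b.png

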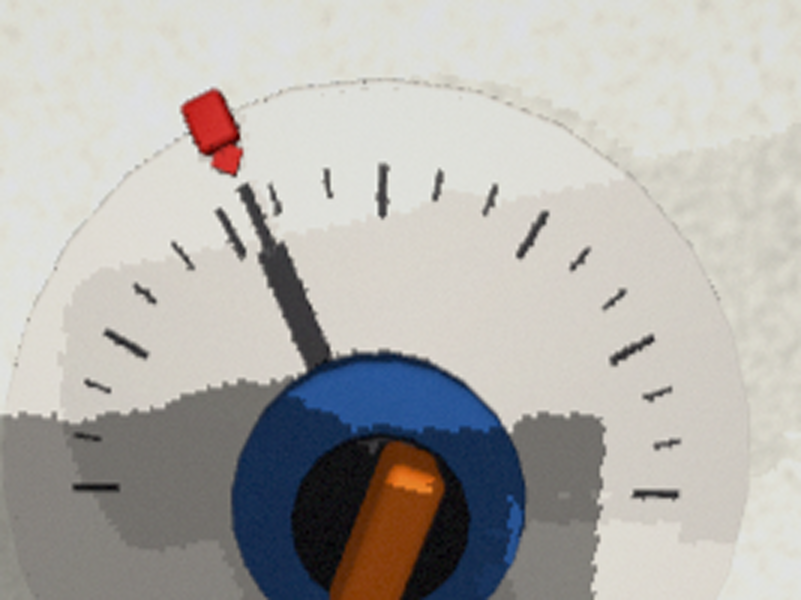

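The pointer tip (245,186) still points at the rider tip (236,176), and the knob has been left at its new angle. I'll compute the remaining difference.

```bash
python3 -c "
from st import *
c=np.array([.612,.067])
ang=lambda f,p,z:(lambda d:(np.hypot(*d).round(4),np.degrees(np.arctan2(d[1],d[0]))))(ray(f,p,z)[:2]-c)
for f in('w6.png','w7.png'):
  i=cv2.imread('pics/'+f);h=cv2.cvtColor(i,cv2.COLOR_BGR2HSV)
  m=cv2.inRange(h,(0,150,90),(5,255,255))|cv2.inRange(h,(172,150,90),(180,255,255))
  n,l,s,cc=cv2.connectedComponentsWithStats(m);k=1+np.argmax(s[1:,4])
  red=np.array([ang(f,p[::-1],.062) for p in np.argwhere(l==k)])
  blk=np.array([ang(f,p[::-1],.062) for p in np.argwhere(h[:200,:,2]<85) if 200<p[1]<467]);print(len(blk))
  for a,b in((.05,.065),(.075,.092)):
    q=blk[(blk[:,0]>a)&(blk[:,0]<b)&(abs(blk[:,1]-36)<4)];print(f,'pointer',a,q[:,1].mean().round(2),len(q))
  print('red mean',red[:,1].mean().round(2),'inner',red[red[:,0]<.104,1].mean().round(2))
"
```

```text
5327
w6.png pointer 0.05 35.9 169
w6.png pointer 0.075 35.92 73
red mean 36.54 inner 36.48
4922
w7.png pointer 0.05 35.92 157
w7.png pointer 0.075 35.89 70
red mean 36.54 inner 36.41
```

```bash
python3 -c "
from st import *
print(r.finish_job())"
```

```text
the job is handed in; nothing more can be done
None
```

The job is handed in: the knob was loosened, the pointer stands about 0.5° (under 1 mm) from the red mark, and the knob is retightened to 0.73 N m (about 83 N of clamping force, estimated from the torque rise). The red mark read the same before and after tightening, and the run took about 17 s.

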